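Press an axle pin home and hold the sprung guard open

TASK

With the guard door of the bench press shut, pull the press lever down until the headed axle pin is pressed fully home in the brass pulley, then ease the lever slowly back up to its rest without letting it fly up. Only then take the guard door by its upright bar and hold it about 60 degrees open against its spring, so that the fitter can reach in for the pulley. Finish while still holding the door there; leave the oil can, the spare pulley and the spanner alone.

Things in the scene. Friction and masses are not known exactly. Their poses are not given: they have to be found in the camera images.
- press: small grey cast-iron rack-and-pinion bench press, fixed, 205x170 mm foot, ram top 250 mm high. Origin on the bench surface below the ram axis; x points to its back, y to its left, z up; its front faces roughly the robot. Column and head: x -37 to 109 mm, |y| under 50 mm, up to z 203 mm; side windows and posts at y +-78 mm, up to z 142 mm; the lever is on its left
- lever_shaft (a point): point on the lever's axis of turning, on the press's left side, 165 mm above the bench, in the upright plane in which the ball travels. The axis is level, along the press's y axis
- lever_ball (a point): centre of the black 32 mm ball on the lever (12 mm rod), 160 mm from lever_shaft. At rest the lever points forward and 50 degrees up (ball about 288 mm above the bench); pulled, the ball swings forward and down, to 5 degrees below level. The rod runs straight from the ball to lever_shaft. Can be gripped from above across the press's y axis, the rod between the fingers
- lever (a joint): angle of the lever, rad: 0 at rest (up), grows as it is pulled down; the ram goes down 28 mm per rad. A spring pulls it back up (4 N at the ball at rest, 6 N low down; 4 N more while the pin goes in). The ram meets the pin between 0.57 and 0.71 rad; at 0.96 rad the pin is home and the lever stops firmly
- axle_pin (a joint): how far the 12 mm steel axle pin (19 mm head, 5 mm thick) has gone into the pulley, in m: 0 to 0.004 at the start, 0.011 when its head sits on the hub (fully home). It moves only under the ram and stays where it is pressed
- pin_head_top (a point): centre of the top of the pin's head, under the ram behind the guard door; 69 mm above the bench when the pin is home, 7 to 11 mm higher at the start
- guard_hinge (a point): point on the guard door's upright hinge axis, at the front left corner of the press, 140 mm above the bench
- guard_grip (a point): point on the guard door's upright bar, 140 mm above the bench. The bar is a steel rod 13 mm thick, from 60 to 157 mm height, fixed to the door at 70 and 108 mm, free above; it stands 38 mm in front of the door, 145 mm from the hinge axis. It can be gripped from above, from any side
- guard (a joint): angle of the guard door, rad: 0 shut, grows as it opens, limit 1.75; 60 degrees is 1.047. A clear pane in a steel frame, 150 mm wide, 29 to 133 mm above the bench, across the press's front; seen from above it turns clockwise as it opens, the bar coming forward, then to the press's left. A spring shuts it at once if let go (2 N at the bar when shut, 4 N at 60 degrees)
- oil_can: pump oil can, 76x84 mm and 151 mm tall, standing to the right of the press; origin under its middle. Leave it alone
- spare_pulley: spare brass pulley wheel, 67 mm across, 19 mm high, lying on the bench at the right; origin under its middle. Leave it alone
- spanner: double open-ended spanner, 167 mm long, 34 mm wide, 7 mm thick, lying on the bench in front of the press; origin under its middle. Leave it alone

How it is judged:
By the outcome, as a careful person would: the job done as asked, in the order asked, and still so for the second after the job is handed in, while the arm keeps its last pose, push and grip.
It also fails if it takes over 54 s, if anything falls off the work surface, if the arm or the gripper's body presses on something with over 40 N, if the wrist force passes 120 N, or if a joint passes its speed limit or range.

ROBOT

A 7-joint arm with a two-finger parallel gripper is mounted at the origin on a cart in front of the work surface, level with it; the furniture and walls round the work are solid. World frame = base frame: x ahead of the robot, y to its left, z up, the work surface at z = 0. Lengths are in m, angles in rad, forces in N, time in s.
With the tool pointing down it reaches from about 0.425 to 0.8 m from the base axis. Payload 8.3 kg.
Tool frame: the origin (TCP) lies at the very end of the fingers, on their centre line; the grasp point (between the pads) lies 19 mm behind it; z points along the fingers, y is the line along which they close (so a half turn about z gives the same grasp; the last joint's range is limited). The gripper opens to 85 mm and grips with 20 to 120 N. Pads are 22 mm wide; open, the fingers measure 114 mm over their backs; the gripper's body (76 mm by 85 mm) begins 54 mm behind the grasp point. The pads swing forward as they close: fully open they stand 13 mm farther back than shut.
Start: joints at [-0.063, 0.383, 0.016, 1.37, -0.006, 1.388, -0.046], TCP at [0.625, 0, 0.231] pointing down, gripper open.
Joint ranges: [-2.95, 2.95], [-0.25, 2.06], [-1.52, 1.56], [0.18, 2.33], [-1.44, 4.58], [0.02, 2.06], [-3.01, 3.01]. Speed limits (rad/s): [2.39, 2.39, 3.01, 3.01, 3.14, 3.14, 3.14].

INTERFACE

Orientations are given as a unit quaternion [x, y, z, w].
In Python, from bench import arm gives the robot as it stands. The module is installed in compiled form; this text tells all that it offers.
- The arm moves only by the tool play_rows, never from a script. Its argument "targets" is a list of rows, each an object of numbers: "x", "y", "z": the shift along the world's x, y, z in cm; "roll": the turn about the world's z in rad. A call has 1 to 12 rows; each row is the pose to reach, as a shift and turn from the pose commanded when the call began; what a row does not reach only later rows make up. A row lasts 1/12 s, in which the tool goes at most 41.7 mm and 7.16 degrees, less where a joint would pass 70% of its speed; a pose out of reach is approached as far as the arm can. A call with a gripper value outside its range is refused whole. "jaw" is the opening, from 0 (shut) to 1 (fully open), set as the call begins (left out, the last holds). The fingers move at their own pace and stop on an object; "grip_force" is the grip in N (left out, the last holds). Time passes only in rows, so rows that repeat a pose let the fingers close. It gives the time, the measured TCP pose, the force, the opening and the grip force at its end, in the units of the state.
- arm.read_state(): the state, without advancing time (a new reading comes with each control period).
- arm.read_camera(name): name is "scene" or "side" or "wrist"; returns a dict with "img" (400x640x3 uint8, red, green, blue), "mtx" (3x3 intrinsics, pixels), "pose" (4x4, takes a point from camera to world coordinates). Camera axes: x right, y up, looking along -z (the intrinsics and any distortion apply to the point x, -y, -z); pixel columns grow to the right and rows downward; lengths in m; the calibration is good to about 2 mm. A picture is of the moment at which its call begins. There is no depth.
- arm.hand_in(): hands the job in; it is judged then, once.
Trained networks look in a picture, given as the dict that the camera call returned (one of the last four; its "shot" number tells which), for a name from the list of things; names that differ only in an ending like _2 or _b are one class to them, and where a whole thing is asked for, a point or a joint stands for the part that bears it (a point fixed in the world has none). Each returns a list of dicts, best first, with "confidence" (0 to 1); they miss things now and then, are a little off and sometimes report something else, mostly with a low value. They report only what shows in the picture. A call takes as long as a camera call.
- arm.spot_in(query, picture): "xyz" ([x, y, z] in m, in world coordinates, good to about 4 mm: the middle of the surface that is visible of it).
- arm.outline_of(query, picture): "pixels" (400x640 bool, what is visible of it).
- arm.spot_point(query, picture): "xyz" ([x, y, z] in m, in world coordinates, good to about 4 mm: a listed point, or the origin of a listed thing).
The state is a dict: "time_s": time; "joint_pos": joint angles; "qvel": joint speeds; "effort": joint torques, N m; "eef_pos": TCP position; "tool_rot": TCP orientation; "ft_force": force on the tool from outside, world axes, zero at the start; "torque": the same for the moment, N m; "finger_gap": finger opening in m; "gripper_force": force on a finger pad.
Only numpy, scipy, OpenCV 4.12 (cv2) and the standard library are available. Lean on these libraries where they do the work, as an engineer would, in place of code of your own. Each camera call takes 0.05 s, during which the arm holds its last target. There are 200 camera calls.

## Working session

There is one attempt and no reset: what is moved stays moved. The work goes in short steps, Python scripts to look and compute and a tool call to move; the robot and the scene stay as the last step left them, time stands still between calls to the robot, and variables do not carry over. Pictures are saved under pics/ and viewed, at most 10 in all, crops included, and the job is handed in when it is done.

Besides the shell and the picture viewer there is one more tool, called after ">>>" as name(argument=value, ...), one argument or row to a line, values as JSON. play_rows: Moves the arm, as the interface text tells. Its arguments: {"type":"object","properties":{"targets":{"type":"array"},"jaw":{"type":"number"},"grip_force":{"type":"number"}},"required":["targets"]}

```bash
mkdir -p pics; cat > look.py <<'E'
import sys,cv2,numpy as np
from bench import arm
def look(cams,names,tag=None):
    for c in cams:
        p=arm.read_camera(c)
        if tag: cv2.imwrite(f'pics/{tag}_{c}.png',p['img'][:,:,::-1])
        for n in names:
            r=arm.spot_point(n,p)[:2]
            print(c,n,[(np.round(d['xyz'],4).tolist(),round(d['confidence'],2)) for d in r])
    return p
E
python3 - <<'E'
from look import *
look(['scene','side'],['press','lever_shaft','lever_ball','pin_head_top','guard_hinge','guard_grip','oil_can','spare_pulley','spanner'],'a')
s=arm.read_state();print(s['time_s'],s['eef_pos'],s['tool_rot'],s['ft_force'],s['finger_gap'])
E
```

```text
scene press [([0.6448, 0.1405, -0.0005], 0.59)]
scene lever_shaft []
scene lever_ball [([0.5559, 0.2512, 0.2894], 0.85), ([0.5307, 0.0663, 0.1378], 0.53)]
scene pin_head_top [([0.6453, 0.1453, 0.0868], 0.47)]
scene guard_hinge [([0.5515, 0.2098, 0.1423], 0.92), ([0.6261, -0.1034, -0.0007], 0.38)]
scene guard_grip [([0.5279, 0.0673, 0.1386], 0.88)]
scene oil_can [([0.622, -0.1034, 0.0023], 0.74)]
scene spare_pulley [([0.5528, -0.2745, 0.0001], 0.65)]
scene spanner [([0.4566, 0.1394, 0.0003], 0.49)]
side press [([0.6451, 0.1388, -0.002], 0.67)]
side lever_shaft []
side lever_ball [([0.5558, 0.251, 0.2887], 0.52), ([0.6477, 0.1399, 0.0773], 0.5)]
side pin_head_top [([0.6466, 0.1376, 0.0826], 0.4)]
side guard_hinge [([0.5534, 0.2094, 0.1449], 0.89)]
side guard_grip [([0.5333, 0.0627, 0.1392], 0.66)]
side oil_can [([0.6192, -0.0998, 0.0022], 0.64)]
side spare_pulley [([0.5546, -0.2821, -0.003], 0.58)]
side spanner [([0.4608, 0.1438, 0.0028], 0.51)]
1.0 [6.24972483e-01 4.15938262e-05 2.31258352e-01] [ 7.07090415e-01  7.07123145e-01 -3.17895828e-05 -4.68233154e-05] [-0.08786774  0.24933988 -0.40807968] 0.0850218537564487
```

View pics/a_scene.png

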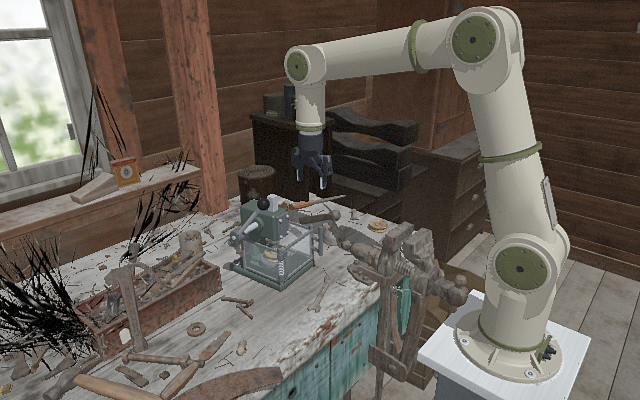

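View pics/a_side.png

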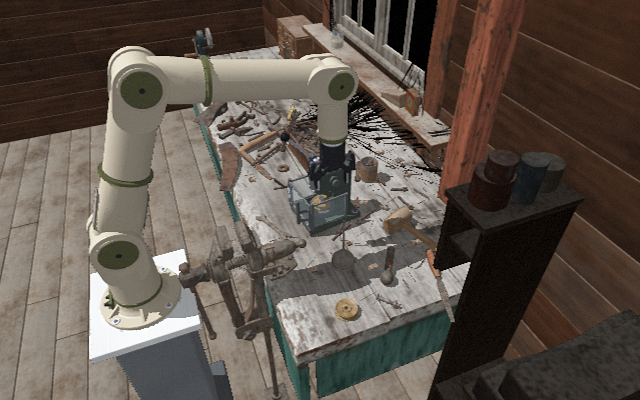

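The scene picture shows the press at about (270,245) with the ball at (265,202). The side picture shows the ball at (285,133) and the bar at about (290,195). The network points agree with this: ball height 0.288, hinge to bar 146 mm. Moving above the ball now.

>>> play_rows(
  targets=[
    {"z": 3, "roll": 0.12},
    {"z": 6, "roll": 0.24},
    {"z": 9, "roll": 0.36},
    {"x": -0.5, "y": 2, "z": 12, "roll": 0.48},
    {"x": -1.5, "y": 5, "z": 13, "roll": 0.6},
    {"x": -2.5, "y": 8, "z": 13, "roll": 0.72},
    {"x": -3.5, "y": 11, "z": 13, "roll": 0.84},
    {"x": -4.5, "y": 14, "z": 13, "roll": 0.96},
    {"x": -5.5, "y": 17, "z": 13, "roll": 1.08},
    {"x": -6, "y": 20, "z": 13, "roll": 1.2},
    {"x": -6.5, "y": 23, "z": 13, "roll": 1.32},
    {"x": -6.9, "y": 25, "z": 13, "roll": 1.44},
  ],
  jaw=1,
)

```text
$.targets[0]: bad value
```

>>> play_rows(
  targets=[
    {"roll": 0.12},
    {"roll": 0.23},
    {"roll": 0.23},
    {"roll": 0.23},
  ],
)

```text
$.targets[0]: bad value
```

```bash
python3 - <<'E'
from look import *
for i in range(2): look(['scene','side','wrist'],['press','lever_shaft','lever_ball','pin_head_top','guard_hinge','guard_grip'],'b%d'%i)
s=arm.read_state();print(s['time_s'],s['eef_pos'],s['tool_rot'],s['joint_pos'],s['ft_force'])
E
```

```text
scene press [([0.6454, 0.1385, 0.0003], 0.77)]
scene lever_shaft []
scene lever_ball [([0.5578, 0.2504, 0.2913], 0.83)]
scene pin_head_top [([0.6434, 0.1471, 0.0834], 0.42)]
scene guard_hinge [([0.553, 0.2131, 0.1395], 0.77), ([0.6448, 0.1424, 0.0009], 0.46)]
scene guard_grip [([0.5315, 0.0634, 0.1419], 0.71)]
side press [([0.6453, 0.1394, -0.0017], 0.79), ([0.5545, -0.2796, -0.005], 0.7)]
side lever_shaft [([0.66, 0.2664, 0.1657], 0.94), ([0.5584, 0.2507, 0.2878], 0.61)]
side lever_ball [([0.5556, 0.2504, 0.2884], 0.59), ([0.5557, -0.2822, -0.0017], 0.4)]
side pin_head_top [([0.6477, 0.1389, 0.0791], 0.49)]
side guard_hinge [([0.5514, 0.2071, 0.1447], 0.63)]
side guard_grip [([0.5317, 0.0623, 0.1393], 0.83)]
wrist press [([0.6432, 0.1402, 0.0001], 0.82)]
wrist lever_shaft []
wrist lever_ball []
wrist pin_head_top []
wrist guard_hinge []
wrist guard_grip [([0.5299, 0.0603, 0.1378], 0.58)]
scene press [([0.6441, 0.14, 0.0015], 0.82), ([0.5557, -0.2784, 0.0017], 0.73)]
scene lever_shaft [([0.662, 0.263, 0.164], 0.8)]
scene lever_ball [([0.5586, 0.25, 0.2876], 0.93)]
scene pin_head_top 
[... 263 characters left out ...]
shaft [([0.6625, 0.2643, 0.1634], 0.93)]
side lever_ball [([0.5572, 0.2495, 0.2862], 0.53)]
side pin_head_top [([0.6444, 0.1406, 0.0787], 0.48)]
side guard_hinge [([0.5521, 0.2083, 0.1437], 0.88), ([0.6463, 0.1406, 0.0806], 0.6)]
side guard_grip [([0.5326, 0.0628, 0.1388], 0.66)]
wrist press [([0.6409, 0.142, -0.0014], 0.78)]
wrist lever_shaft []
wrist lever_ball []
wrist pin_head_top []
wrist guard_hinge []
wrist guard_grip [([0.53, 0.0613, 0.1376], 0.96)]
3.1 [6.24985149e-01 3.45506342e-05 2.31275195e-01] [ 7.07106077e-01  7.07107485e-01 -3.03718368e-06 -2.76156367e-05] [-0.06291631  0.38339414  0.01643085  1.37011779 -0.0062874   1.38817274
 -0.04653402] [0.13866394 0.71121946 0.20017032]
```

>>> play_rows(
  targets=[
    {"x": 0, "y": 0, "z": 3, "roll": 0.12},
    {"x": 0, "y": 0, "z": 6, "roll": 0.24},
    {"x": 0, "y": 0, "z": 9, "roll": 0.36},
    {"x": -0.5, "y": 2, "z": 12, "roll": 0.48},
    {"x": -1.5, "y": 5, "z": 13, "roll": 0.6},
    {"x": -2.5, "y": 8, "z": 13, "roll": 0.72},
    {"x": -3.5, "y": 11, "z": 13, "roll": 0.84},
    {"x": -4.5, "y": 14, "z": 13, "roll": 0.96},
    {"x": -5.5, "y": 17, "z": 13, "roll": 1.08},
    {"x": -6, "y": 20, "z": 13, "roll": 1.2},
    {"x": -6.5, "y": 23, "z": 13, "roll": 1.32},
    {"x": -6.8, "y": 25, "z": 13, "roll": 1.44},
  ],
  jaw=1,
)

```text
time_s: 4.1
eef_pos: [0.5555, 0.2535, 0.3615]
tool_rot: [0.061, 0.998, 0.001, -0.0]
ft_force: [-0.1, 0.5, 0.3]
finger_gap: 0.0853
gripper_force: 0.0
```

>>> play_rows(
  targets=[
    {"x": 0, "y": 0, "z": 0, "roll": 0.12},
    {"x": 0, "y": 0, "z": 0, "roll": 0.25},
    {"x": 0, "y": 0, "z": 0, "roll": 0.25},
    {"x": 0, "y": 0, "z": 0, "roll": 0.25},
  ],
)

```text
time_s: 4.43
eef_pos: [0.5571, 0.2498, 0.3613]
tool_rot: [-0.058, 0.998, -0.0, -0.0]
ft_force: [0.5, 0.1, 0.2]
finger_gap: 0.085
gripper_force: 0.0
```

```bash
python3 - <<'E'
from look import *
look(['scene','side','wrist'],['lever_shaft','lever_ball','guard_hinge','guard_grip'],'c')
s=arm.read_state();print(s['time_s'],s['eef_pos'],s['tool_rot'],s['joint_pos'],s['ft_force'])
E
```

```text
scene lever_shaft [([0.662, 0.2627, 0.1659], 0.71)]
scene lever_ball [([0.5606, 0.2512, 0.2902], 0.67)]
scene guard_hinge []
scene guard_grip [([0.5298, 0.0658, 0.1382], 0.73)]
side lever_shaft [([0.6616, 0.2629, 0.1656], 0.59)]
side lever_ball [([0.5533, 0.2513, 0.2884], 0.71), ([0.6423, 0.1401, 0.0816], 0.68)]
side guard_hinge [([0.5538, 0.2073, 0.1441], 0.83)]
side guard_grip [([0.5362, 0.064, 0.1393], 0.82), ([0.6448, 0.1398, 0.0784], 0.27)]
wrist lever_shaft [([0.6598, 0.2643, 0.1623], 0.63)]
wrist lever_ball [([0.5591, 0.2475, 0.2904], 0.67)]
wrist guard_hinge [([0.5487, 0.2072, 0.1369], 0.65)]
wrist guard_grip [([0.53, 0.0611, 0.1373], 0.66)]
5.1833 [0.55697206 0.2500583  0.36127555] [-5.95387777e-02  9.98225993e-01 -2.28159390e-05 -3.52222847e-05] [-0.24589325  0.35611562 -0.33591224  1.13830945  0.11569703  1.66500713
  1.13871859] [ 0.72818874 -0.2486211   0.37044997]
```

View pics/c_wrist.png

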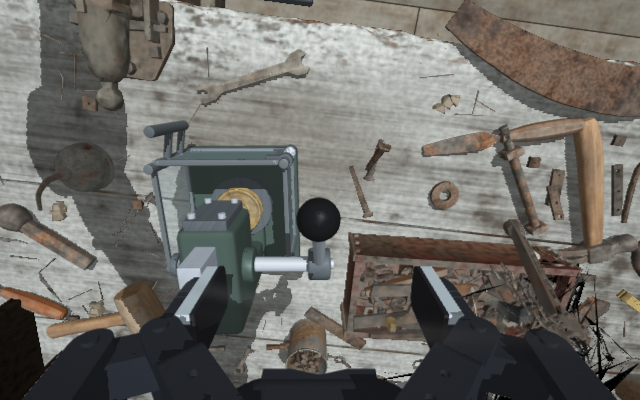

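The wrist picture shows the ball at (319,218), centred between the fingers, with the rod running straight toward the shaft at (319,265). Descending to grip it.

>>> play_rows(
  targets=[
    {"x": 0, "y": 0, "z": -2, "roll": 0},
    {"x": 0, "y": 0, "z": -4, "roll": 0},
    {"x": 0, "y": 0, "z": -6, "roll": 0},
    {"x": 0, "y": 0, "z": -8, "roll": 0},
    {"x": 0, "y": 0, "z": -9.5, "roll": 0},
    {"x": 0, "y": 0, "z": -9.5, "roll": 0},
  ],
)

```text
time_s: 5.68
eef_pos: [0.5557, 0.2492, 0.2625]
tool_rot: [-0.06, 0.998, -0.001, -0.003]
ft_force: [-0.7, -0.5, -0.9]
finger_gap: 0.0856
gripper_force: 0.0
```

>>> play_rows(
  targets=[
    {"x": 0, "y": 0, "z": 0, "roll": 0},
    {"x": 0, "y": 0, "z": 0, "roll": 0},
    {"x": 0, "y": 0, "z": 0, "roll": 0},
    {"x": 0, "y": 0, "z": 0, "roll": 0},
    {"x": 0, "y": 0, "z": 0, "roll": 0},
    {"x": 0, "y": 0, "z": 0, "roll": 0},
    {"x": 0, "y": 0, "z": 0, "roll": 0},
    {"x": 0, "y": 0, "z": 0, "roll": 0},
  ],
  jaw=0,
  grip_force=50,
)

```text
time_s: 6.35
eef_pos: [0.5574, 0.2496, 0.2677]
tool_rot: [-0.059, 0.998, -0.0, 0.001]
ft_force: [-2.2, -2.3, 6.6]
finger_gap: 0.0296
gripper_force: 48.9
```

>>> play_rows(
  targets=[
    {"x": 0, "y": 0, "z": 0, "roll": 0},
    {"x": 0, "y": 0, "z": 0, "roll": 0},
    {"x": 0, "y": 0, "z": 0, "roll": 0},
    {"x": 0, "y": 0, "z": -0.4, "roll": 0},
    {"x": 0, "y": 0, "z": -0.8, "roll": 0},
    {"x": 0, "y": 0, "z": -0.8, "roll": 0},
  ],
  jaw=0.7,
)

```text
time_s: 6.85
eef_pos: [0.5565, 0.2499, 0.2569]
tool_rot: [-0.06, 0.998, -0.0, -0.001]
ft_force: [-0.1, -0.8, 0.5]
finger_gap: 0.0598
gripper_force: 0.0
```

```bash
python3 - <<'E'
from look import *
look(['scene','side'],['lever_ball'],'d')
p=arm.read_camera('wrist');cv2.imwrite('pics/d_wrist.png',p['img'][:,:,::-1])
s=arm.read_state();print(s['time_s'],s['eef_pos'],s['ft_force'],s['finger_gap'])
E
```

```text
scene lever_ball [([0.5619, 0.249, 0.2873], 0.67)]
side lever_ball [([0.5536, 0.2513, 0.291], 0.43)]
7.1 [0.5570153  0.25007356 0.25835431] [-0.02065824  0.23181465 -0.63718738] 0.059625627817754885
```

>>> play_rows(
  targets=[
    {"x": 0, "y": 0, "z": 0, "roll": 0},
    {"x": 0, "y": 0, "z": 0, "roll": 0},
    {"x": 0, "y": 0, "z": 0, "roll": 0},
    {"x": 0, "y": 0, "z": 0, "roll": 0},
    {"x": 0, "y": 0, "z": 0, "roll": 0},
    {"x": 0, "y": 0, "z": 0, "roll": 0},
    {"x": 0, "y": 0, "z": 0, "roll": 0},
  ],
  jaw=0,
  grip_force=50,
)

```text
time_s: 7.68
eef_pos: [0.5571, 0.2495, 0.2586]
tool_rot: [-0.059, 0.998, -0.0, 0.0]
ft_force: [-1.7, -4.3, 5.0]
finger_gap: 0.03
gripper_force: 49.1
```

View pics/d_wrist.png

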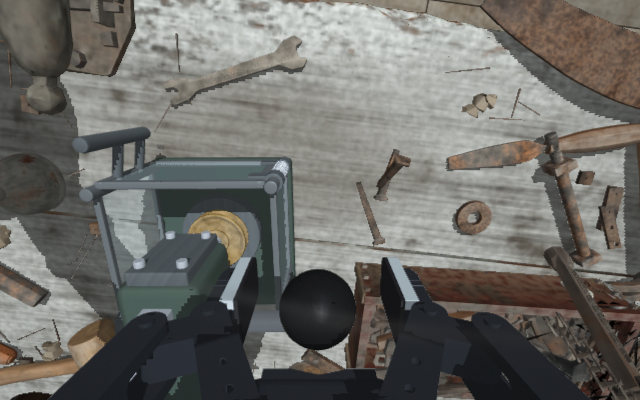

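The wrist picture shows the ball at (318,308), squarely between the fingers. It is now gripped. Next I'll work out the arc numbers.

```bash
python3 -c "
import numpy as np
a0=np.radians(50);y=.125
for t in np.arange(0,1.081,.06):
    f=16*(np.cos(a0-t)-np.cos(a0));z=16*(np.sin(a0-t)-np.sin(a0))
    print(round(t,2),np.round([-f*np.cos(y),-f*np.sin(y),z],2))"
```

```text
0.0 [-0. -0.  0.]
0.06 [-0.71 -0.09 -0.64]
0.12 [-1.38 -0.17 -1.32]
0.18 [-2.01 -0.25 -2.04]
0.24 [-2.6  -0.33 -2.8 ]
0.3 [-3.14 -0.39 -3.59]
0.36 [-3.63 -0.46 -4.41]
0.42 [-4.07 -0.51 -5.26]
0.48 [-4.46 -0.56 -6.13]
0.54 [-4.8  -0.6  -7.03]
0.6 [-5.08 -0.64 -7.95]
0.66 [-5.31 -0.67 -8.88]
0.72 [-5.49 -0.69 -9.82]
0.78 [ -5.6   -0.7  -10.78]
0.84 [ -5.66  -0.71 -11.73]
0.9 [ -5.66  -0.71 -12.69]
0.96 [ -5.61  -0.7  -13.65]
1.02 [ -5.5   -0.69 -14.61]
1.08 [ -5.33  -0.67 -15.55]
```

>>> play_rows(
  targets=[
    {"x": -0.7, "y": -0.1, "z": -0.65, "roll": 0},
    {"x": -1.4, "y": -0.2, "z": -1.3, "roll": 0},
    {"x": -2.0, "y": -0.25, "z": -2.05, "roll": 0},
    {"x": -2.6, "y": -0.35, "z": -2.8, "roll": 0},
    {"x": -3.15, "y": -0.4, "z": -3.6, "roll": 0},
    {"x": -3.65, "y": -0.45, "z": -4.4, "roll": 0},
    {"x": -4.05, "y": -0.5, "z": -5.25, "roll": 0},
    {"x": -4.45, "y": -0.55, "z": -6.15, "roll": 0},
    {"x": -4.8, "y": -0.6, "z": -7.05, "roll": 0},
    {"x": -5.1, "y": -0.65, "z": -7.95, "roll": 0},
  ],
)

```text
time_s: 8.52
eef_pos: [0.5076, 0.2434, 0.179]
tool_rot: [-0.059, 0.998, 0.0, 0.002]
ft_force: [9.9, -1.3, 6.5]
finger_gap: 0.0298
gripper_force: 51.2
```

```bash
python3 - <<'E'
from look import *
look(['scene','side','wrist'],['lever_ball','pin_head_top'],'e')
s=arm.read_state();print(s['time_s'],s['eef_pos'],s['ft_force'],s['torque'],s['finger_gap'])
E
```

```text
scene lever_ball [([0.5081, 0.2449, 0.2114], 0.55)]
scene pin_head_top [([0.5334, 0.0658, 0.138], 0.24)]
side lever_ball [([0.5045, 0.2415, 0.2101], 0.59)]
side pin_head_top []
wrist lever_ball [([0.5068, 0.2419, 0.2114], 0.59)]
wrist pin_head_top [([0.5064, 0.2441, 0.2143], 0.64)]
8.9667 [0.50772258 0.24343787 0.17921977] [ 6.63771463 -2.34366916  2.75076809] [-0.49316345 -1.44662659  0.24616028] 0.02982841073703206
```

>>> play_rows(
  targets=[
    {"x": -0.2, "y": -0.05, "z": -0.95, "roll": 0},
    {"x": -0.4, "y": -0.05, "z": -1.85, "roll": 0},
    {"x": -0.5, "y": -0.05, "z": -2.8, "roll": 0},
    {"x": -0.5, "y": -0.05, "z": -3.8, "roll": 0},
    {"x": -0.45, "y": -0.05, "z": -4.75, "roll": 0},
    {"x": -0.4, "y": -0.05, "z": -5.3, "roll": 0},
    {"x": -0.4, "y": -0.05, "z": -5.7, "roll": 0},
    {"x": -0.4, "y": -0.05, "z": -5.7, "roll": 0},
  ],
)

```text
time_s: 9.63
eef_pos: [0.505, 0.2431, 0.1228]
tool_rot: [-0.059, 0.998, 0.001, 0.003]
ft_force: [8.4, -3.1, 7.5]
finger_gap: 0.0291
gripper_force: 51.9
```

```bash
python3 - <<'E'
from look import *
look(['scene','side','wrist'],['lever_ball','pin_head_top'],'f')
s=arm.read_state();print(s['time_s'],s['eef_pos'],s['ft_force'],s['torque'],s['finger_gap'])
E
```

```text
scene lever_ball []
scene pin_head_top [([0.5568, -0.2774, -0.0005], 0.46)]
side lever_ball [([0.4998, 0.2425, 0.1578], 0.7)]
side pin_head_top []
wrist lever_ball [([0.5034, 0.2436, 0.1596], 0.75)]
wrist pin_head_top [([0.6433, 0.1445, 0.0711], 0.51)]
10.0833 [0.50493314 0.24310033 0.12315674] [ 8.67385687 -1.52644185  4.70106688] [-0.56332102 -1.75976062 -0.18540589] 0.029772952044814293
```

>>> play_rows(
  targets=[
    {"x": 0.05, "y": 0, "z": -0.3, "roll": 0},
    {"x": 0.1, "y": 0, "z": -0.6, "roll": 0},
    {"x": 0.15, "y": 0, "z": -0.8, "roll": 0},
    {"x": 0.2, "y": 0, "z": -1.0, "roll": 0},
    {"x": 0.2, "y": 0, "z": -1.0, "roll": 0},
    {"x": 0.2, "y": 0, "z": -1.0, "roll": 0},
  ],
)

```text
time_s: 10.58
eef_pos: [0.5059, 0.2432, 0.1136]
tool_rot: [-0.059, 0.998, 0.0, 0.002]
ft_force: [1.6, -5.4, 13.7]
finger_gap: 0.0298
gripper_force: 51.9
```

```bash
python3 - <<'E'
from look import *
look(['scene','side','wrist'],['lever_ball','pin_head_top'],'g')
s=arm.read_state();print(s['time_s'],s['eef_pos'],s['ft_force'],s['torque'],s['finger_gap'])
E
```

```text
scene lever_ball [([0.5015, 0.2437, 0.1481], 0.63)]
scene pin_head_top []
side lever_ball [([0.5006, 0.243, 0.1479], 0.79)]
side pin_head_top []
wrist lever_ball [([0.5026, 0.2421, 0.1497], 0.96)]
wrist pin_head_top []
11.0333 [0.50593905 0.24322161 0.11369712] [ 0.55580485 -3.86952417 13.94228946] [-0.95818294 -0.4806254  -0.10327936] 0.02996879197401405
```

>>> play_rows(
  targets=[
    {"x": 0, "y": 0, "z": -0.2, "roll": 0},
    {"x": 0, "y": 0, "z": -0.4, "roll": 0},
    {"x": 0, "y": 0, "z": -0.4, "roll": 0},
    {"x": 0, "y": 0, "z": -0.4, "roll": 0},
  ],
)

```text
time_s: 11.37
eef_pos: [0.5065, 0.2433, 0.1107]
tool_rot: [-0.059, 0.998, 0.001, 0.003]
ft_force: [-0.1, -6.0, 18.7]
finger_gap: 0.0298
gripper_force: 51.2
```

```bash
python3 - <<'E'
from look import *
look(['side','wrist'],['lever_ball','pin_head_top'],'h')
s=arm.read_state();print(s['time_s'],s['eef_pos'],s['ft_force'],s['torque'],s['finger_gap'])
E
```

```text
side lever_ball [([0.4995, 0.2437, 0.1472], 0.69)]
side pin_head_top []
wrist lever_ball [([0.5027, 0.2436, 0.1488], 0.62)]
wrist pin_head_top []
11.6667 [0.50653477 0.24333807 0.11074415] [ 0.31255117 -5.39437613 19.70176595] [-1.1726439  -0.25011552  0.09247348] 0.030253708139661824
```

>>> play_rows(
  targets=[
    {"x": 0, "y": 0, "z": -0.2, "roll": 0},
    {"x": 0, "y": 0, "z": -0.4, "roll": 0},
    {"x": 0, "y": 0, "z": -0.4, "roll": 0},
    {"x": 0, "y": 0, "z": -0.4, "roll": 0},
  ],
)

```text
time_s: 12.0
eef_pos: [0.507, 0.2434, 0.1078]
tool_rot: [-0.059, 0.998, 0.001, 0.004]
ft_force: [-2.2, -7.1, 27.6]
finger_gap: 0.0304
gripper_force: 51.5
```

```bash
python3 - <<'E'
from look import *
look(['side','wrist'],['lever_ball','pin_head_top'],'i')
s=arm.read_state();print(s['time_s'],s['eef_pos'],s['ft_force'],s['torque'],s['finger_gap'])
E
```

```text
side lever_ball [([0.5018, 0.2433, 0.1466], 0.51)]
side pin_head_top [([0.551, 0.2098, 0.1426], 0.31)]
wrist lever_ball [([0.5049, 0.2416, 0.143], 0.65)]
wrist pin_head_top []
12.3 [0.50695401 0.24341091 0.10777447] [-2.68641749 -7.78697171 27.91865843] [-1.49669889  0.19668901  0.03539827] 0.02977869650916174
```

View pics/i_wrist.png

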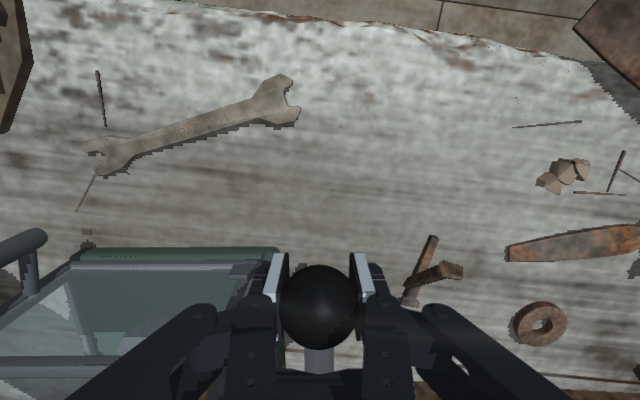

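The wrist picture shows the ball still firmly held at (318,307). The force rises to 28 N and the ball sits at about z 0.147, so the lever is against its stop and I take the pin as home. I'll check that once the door is open. Now easing back up, starting with a small unload.

>>> play_rows(
  targets=[
    {"x": 0, "y": 0, "z": 0.2, "roll": 0},
    {"x": 0, "y": 0, "z": 0.4, "roll": 0},
    {"x": 0, "y": 0, "z": 0.6, "roll": 0},
    {"x": 0, "y": 0, "z": 0.8, "roll": 0},
    {"x": 0, "y": 0, "z": 0.8, "roll": 0},
  ],
)

```text
time_s: 12.72
eef_pos: [0.5061, 0.2433, 0.1138]
tool_rot: [-0.059, 0.998, 0.001, 0.002]
ft_force: [3.3, -2.9, 10.5]
finger_gap: 0.0301
gripper_force: 50.8
```

```bash
python3 - <<'E'
from look import *
look(['side','wrist'],['lever_ball'],'j')
s=arm.read_state();print(s['time_s'],s['eef_pos'],s['ft_force'],s['finger_gap'])
a0=np.radians(50);y=.125
for t in np.arange(.96,-.01,-.04):
    f=16*(np.cos(a0-t)-np.cos(a0-.96));z=16*(np.sin(a0-t)-np.sin(a0-.96))
    print(round(t,2),np.round([-f*np.cos(y),-f*np.sin(y),z],2))
E
```

```text
side lever_ball [([0.4993, 0.2434, 0.1508], 0.72)]
wrist lever_ball [([0.504, 0.2422, 0.1493], 0.77)]
12.9167 [0.5061206  0.24324164 0.11353977] [ 2.9363647  -3.76886407 12.20493274] 0.02983912563578609
0.96 [-0. -0.  0.]
0.92 [-0.04 -0.01  0.64]
0.88 [-0.06 -0.01  1.28]
0.84 [-0.05 -0.01  1.92]
0.8 [-0.02 -0.    2.56]
0.76 [0.04 0.01 3.19]
0.72 [0.12 0.02 3.83]
0.68 [0.23 0.03 4.46]
0.64 [0.37 0.05 5.08]
0.6 [0.53 0.07 5.7 ]
0.56 [0.71 0.09 6.32]
0.52 [0.92 0.12 6.92]
0.48 [1.15 0.14 7.52]
0.44 [1.4  0.18 8.1 ]
0.4 [1.68 0.21 8.68]
0.36 [1.98 0.25 9.24]
0.32 [2.3  0.29 9.79]
0.28 [ 2.65  0.33 10.33]
0.24 [ 3.01  0.38 10.86]
0.2 [ 3.4   0.43 11.36]
0.16 [ 3.8   0.48 11.86]
0.12 [ 4.23  0.53 12.33]
0.08 [ 4.67  0.59 12.79]
0.04 [ 5.13  0.64 13.23]
-0.0 [ 5.61  0.7  13.65]
```

>>> play_rows(
  targets=[
    {"x": 0, "y": 0, "z": 0.65, "roll": 0},
    {"x": -0.05, "y": 0, "z": 1.3, "roll": 0},
    {"x": -0.05, "y": 0, "z": 1.9, "roll": 0},
    {"x": 0, "y": 0, "z": 2.55, "roll": 0},
    {"x": 0.05, "y": 0, "z": 3.2, "roll": 0},
    {"x": 0.1, "y": 0, "z": 3.85, "roll": 0},
    {"x": 0.2, "y": 0.05, "z": 4.45, "roll": 0},
    {"x": 0.3, "y": 0.05, "z": 5.1, "roll": 0},
    {"x": 0.45, "y": 0.05, "z": 5.7, "roll": 0},
    {"x": 0.6, "y": 0.1, "z": 6.3, "roll": 0},
    {"x": 0.8, "y": 0.1, "z": 6.9, "roll": 0},
    {"x": 1.0, "y": 0.15, "z": 7.5, "roll": 0},
  ],
)

```text
time_s: 13.92
eef_pos: [0.5123, 0.244, 0.1867]
tool_rot: [-0.06, 0.998, -0.001, -0.002]
ft_force: [-8.2, -7.1, 4.7]
finger_gap: 0.0298
gripper_force: 48.8
```

```bash
python3 - <<'E'
from look import *
look(['side','wrist'],['lever_ball'],'k')
s=arm.read_state();print(s['time_s'],s['eef_pos'],s['ft_force'],s['finger_gap'])
E
```

```text
side lever_ball [([0.5067, 0.2441, 0.2204], 0.52)]
wrist lever_ball [([0.5122, 0.2439, 0.2226], 0.58)]
14.1167 [0.51212009 0.24394854 0.18664747] [-7.45623158 -7.65499174  4.03032035] 0.030005816716395326
```

>>> play_rows(
  targets=[
    {"x": 0.2, "y": 0.05, "z": 0.6, "roll": 0},
    {"x": 0.45, "y": 0.1, "z": 1.15, "roll": 0},
    {"x": 0.75, "y": 0.1, "z": 1.7, "roll": 0},
    {"x": 1.05, "y": 0.15, "z": 2.25, "roll": 0},
    {"x": 1.4, "y": 0.2, "z": 2.8, "roll": 0},
    {"x": 1.75, "y": 0.25, "z": 3.35, "roll": 0},
    {"x": 2.15, "y": 0.3, "z": 3.85, "roll": 0},
    {"x": 2.55, "y": 0.35, "z": 4.35, "roll": 0},
    {"x": 3.0, "y": 0.4, "z": 4.8, "roll": 0},
    {"x": 3.4, "y": 0.45, "z": 5.25, "roll": 0},
    {"x": 3.85, "y": 0.5, "z": 5.7, "roll": 0},
    {"x": 4.3, "y": 0.55, "z": 6.15, "roll": 0},
  ],
)

```text
time_s: 15.12
eef_pos: [0.5567, 0.2495, 0.247]
tool_rot: [-0.059, 0.998, -0.001, -0.002]
ft_force: [-11.8, -4.6, -26.4]
finger_gap: 0.0274
gripper_force: 54.1
```

```bash
python3 - <<'E'
from look import *
look(['scene','side','wrist'],['lever_ball'],'l')
s=arm.read_state();print(s['time_s'],s['eef_pos'],s['ft_force'],s['finger_gap'])
E
```

```text
scene lever_ball [([0.5601, 0.2511, 0.2869], 0.91)]
side lever_ball [([0.5557, 0.2478, 0.2901], 0.63)]
wrist lever_ball [([0.5567, 0.2492, 0.2874], 0.7)]
15.4167 [0.5558336  0.24938588 0.24622157] [-1.31961344 -5.24615258 -8.98617224] 0.027559564294840633
```

The ball is back at rest at about (0.557, 0.249, 0.288), and the upward pull meets the stop. Releasing and rising.

>>> play_rows(
  targets=[
    {"x": 0, "y": 0, "z": 0, "roll": 0},
    {"x": 0, "y": 0, "z": 0, "roll": 0},
    {"x": 0, "y": 0, "z": 0, "roll": 0},
    {"x": 0, "y": 0, "z": 0, "roll": 0},
    {"x": 0, "y": 0, "z": 0, "roll": 0},
    {"x": 0, "y": 0, "z": 2, "roll": 0},
    {"x": 0, "y": 0, "z": 4.5, "roll": 0},
    {"x": 0, "y": 0, "z": 7, "roll": 0},
    {"x": 0, "y": 0, "z": 9.5, "roll": 0},
    {"x": 0, "y": 0, "z": 11, "roll": 0},
    {"x": 0, "y": 0, "z": 11, "roll": 0},
  ],
  jaw=1,
)

```text
time_s: 16.33
eef_pos: [0.5578, 0.251, 0.363]
tool_rot: [-0.06, 0.998, 0.002, 0.003]
ft_force: [0.7, -0.4, 0.9]
finger_gap: 0.0855
gripper_force: 0.0
```

```bash
python3 - <<'E'
from look import *
for i in range(2): look(['scene','side','wrist'],['lever_ball','guard_grip','guard_hinge','pin_head_top'],'m%d'%i)
s=arm.read_state();print(s['time_s'],s['eef_pos'],s['ft_force'],s['finger_gap'],s['joint_pos'])
E
```

```text
scene lever_ball [([0.5592, 0.2464, 0.2888], 0.81), ([0.6231, -0.1045, -0.0004], 0.27)]
scene guard_grip [([0.5288, 0.0642, 0.1397], 0.6)]
scene guard_hinge [([0.5513, 0.212, 0.1415], 0.67)]
scene pin_head_top []
side lever_ball [([0.5562, 0.2499, 0.2901], 0.79)]
side guard_grip [([0.5332, 0.0631, 0.1373], 0.85), ([0.5543, -0.2815, -0.0019], 0.44)]
side guard_hinge [([0.5528, 0.2076, 0.1437], 0.94)]
side pin_head_top [([0.5513, 0.2087, 0.1431], 0.62), ([0.5547, 0.2496, 0.2877], 0.16)]
wrist lever_ball [([0.5595, 0.2486, 0.2863], 0.79)]
wrist guard_grip [([0.5309, 0.0627, 0.1388], 0.7)]
wrist guard_hinge [([0.554, 0.2049, 0.1377], 0.9)]
wrist pin_head_top [([0.6418, 0.1411, 0.0006], 0.28)]
scene lever_ball [([0.4591, 0.1427, -0.0014], 0.69), ([0.5636, 0.2496, 0.2903], 0.62)]
scene guard_grip [([0.5313, 0.0664, 0.1385], 0.67)]
scene guard_hinge [([0.5516, 0.2105, 0.1378], 0.56)]
scene pin_head_top []
side lever_ball [([0.5564, 0.2514, 0.287], 0.6)]
side guard_grip [([0.5351, 0.0633, 0.1398], 0.9)]
side guard_hinge [([0.5538, 0.2089, 0.1445], 0.86)]
side pin_head_top []
wrist lever_ball [([0.5585, 0.2482, 0.2911], 0.78)]
wrist guard_grip [([0.5314, 0.0631, 0.1375], 0.91), ([0.4599, 0.1413, 0.0006], 0.2)]
wrist guard_hinge [([0.5504, 0.2043, 0.1398], 0.7), ([0.5304, 0.0623, 0.1399], 0.7)]
wrist pin_head_top []
17.8333 [0.55699132 0.25005329 0.35825981] [ 0.18102893 -0.18969965  0.02933139] 0.08565817460914142 [-0.24493357  0.35563803 -0.33619545  1.14557477  0.1155857   1.65828184
  1.13868353]
```

View pics/m1_wrist.png

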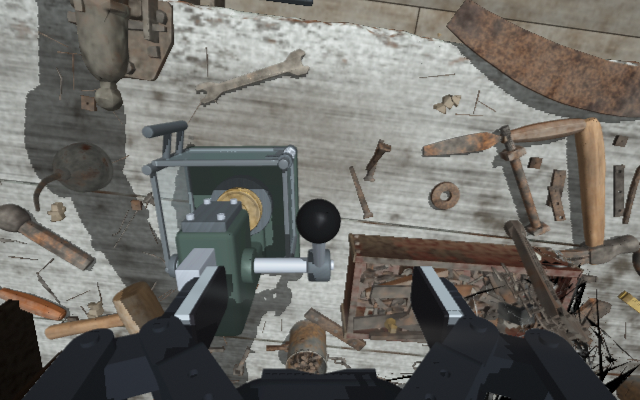

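The wrist picture shows the lever at rest with the ball at (319,220) and the door shut. Before touching the door I'll compare the pin before and after the press.

```bash
python3 - <<'E'
import cv2,numpy as np
rows=[]
for c,(x,y) in (('scene',(240,225)),('side',(290,165))):
    rows.append(np.hstack([cv2.resize(cv2.imread(f'pics/{t}_{c}.png')[y:y+60,x:x+80],None,fx=5,fy=5,interpolation=cv2.INTER_CUBIC) for t in ('a','m1')]))
cv2.imwrite('pics/cmp.png',np.vstack(rows))
E
```

```text
(no output)
```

View pics/cmp.png

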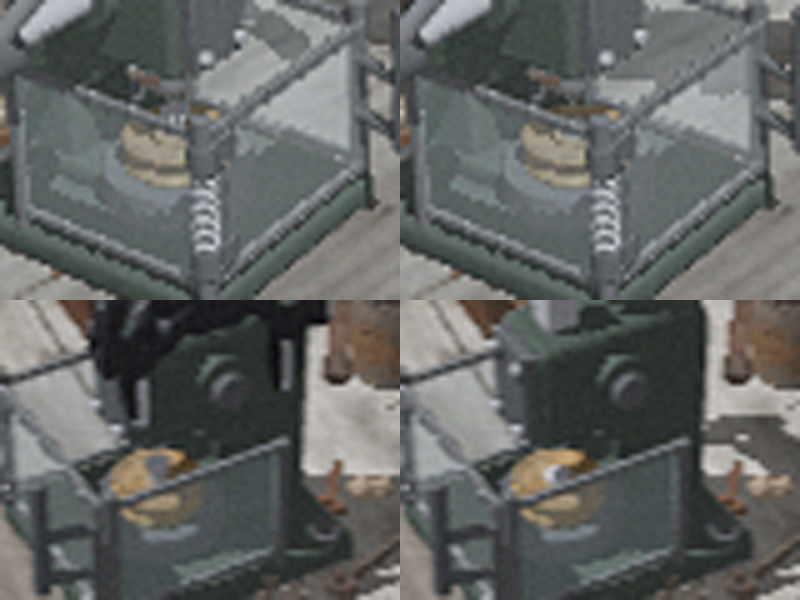

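The comparison (left before, right after) shows the pin head about 2 px lower in the side view, roughly 8 mm, with none of it standing proud in the scene view. That fits a pin fully home. Now to the bar.

>>> play_rows(
  targets=[
    {"x": 0, "y": -2, "z": 0, "roll": 0},
    {"x": -0.5, "y": -5, "z": 0, "roll": 0},
    {"x": -1, "y": -8, "z": 0, "roll": 0},
    {"x": -1.5, "y": -11, "z": -1, "roll": 0},
    {"x": -2, "y": -14, "z": -3, "roll": 0},
    {"x": -2.5, "y": -16.5, "z": -6, "roll": 0},
    {"x": -2.5, "y": -18, "z": -9, "roll": 0},
    {"x": -2.5, "y": -18.6, "z": -12, "roll": 0},
    {"x": -2.5, "y": -18.6, "z": -14, "roll": 0},
    {"x": -2.5, "y": -18.6, "z": -16, "roll": 0},
    {"x": -2.5, "y": -18.6, "z": -16, "roll": 0},
  ],
)

```text
time_s: 18.75
eef_pos: [0.5297, 0.0633, 0.1942]
tool_rot: [-0.059, 0.998, -0.0, -0.003]
ft_force: [-0.4, -0.7, -0.4]
finger_gap: 0.0852
gripper_force: 0.0
```

```bash
python3 - <<'E'
from look import *
look(['scene','side','wrist'],['guard_grip','guard_hinge','lever_ball'],'n')
s=arm.read_state();print(s['time_s'],s['eef_pos'],s['tool_rot'],s['joint_pos'])
E
```

```text
scene guard_grip [([0.5332, 0.0646, 0.1432], 0.7)]
scene guard_hinge [([0.5519, 0.2111, 0.1396], 0.7)]
scene lever_ball [([0.5601, 0.2486, 0.2901], 0.75), ([0.5504, 0.2122, 0.1409], 0.35)]
side guard_grip [([0.5356, 0.0631, 0.1371], 0.64)]
side guard_hinge [([0.5523, 0.2057, 0.1448], 0.86), ([0.6631, 0.2609, 0.1653], 0.32)]
side lever_ball []
wrist guard_grip [([0.5325, 0.061, 0.1372], 0.96)]
wrist guard_hinge [([0.5494, 0.2066, 0.1391], 0.96)]
wrist lever_ball []
19.35 [0.53210697 0.06410044 0.19859035] [-5.96163256e-02  9.98221342e-01 -3.00321583e-05  2.11539394e-04] [ 0.03502288  0.222969   -0.25095857  1.65764677  0.05769394  1.2678071
  1.46291863]
```

View pics/n_wrist.png

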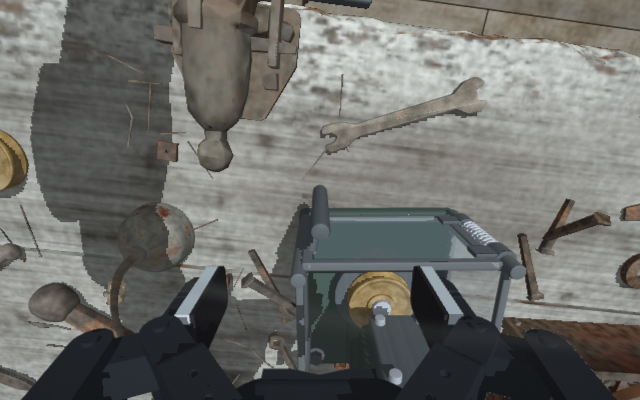

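The wrist picture shows the bar top at (319,190), centred between the fingers, and the pin seated in the pulley at (380,305). Descending and gripping.

>>> play_rows(
  targets=[
    {"x": 0, "y": -0.1, "z": -2, "roll": 0},
    {"x": 0, "y": -0.1, "z": -4, "roll": 0},
    {"x": 0, "y": -0.1, "z": -6, "roll": 0},
    {"x": 0, "y": -0.1, "z": -7.3, "roll": 0},
    {"x": 0, "y": -0.1, "z": -7.3, "roll": 0},
  ],
)

```text
time_s: 19.77
eef_pos: [0.53, 0.0626, 0.1223]
tool_rot: [-0.06, 0.998, -0.0, -0.003]
ft_force: [-0.7, 1.0, -0.8]
finger_gap: 0.0856
gripper_force: 0.0
```

>>> play_rows(
  targets=[
    {"x": 0, "y": 0, "z": 0, "roll": 0},
    {"x": 0, "y": 0, "z": 0, "roll": 0},
    {"x": 0, "y": 0, "z": 0, "roll": 0},
    {"x": 0, "y": 0, "z": 0, "roll": 0},
    {"x": 0, "y": 0, "z": 0, "roll": 0},
    {"x": 0, "y": 0, "z": 0, "roll": 0},
    {"x": 0, "y": 0, "z": 0, "roll": 0},
    {"x": 0, "y": 0, "z": 0, "roll": 0},
  ],
  jaw=0,
  grip_force=60,
)

```text
time_s: 20.43
eef_pos: [0.5323, 0.0649, 0.1261]
tool_rot: [-0.06, 0.998, 0.001, 0.001]
ft_force: [-0.8, 5.0, 4.2]
finger_gap: 0.011
gripper_force: 58.5
```

```bash
python3 -c "
import numpy as np
v=np.array([53.2-55.25,6.35-20.8])
for d in np.arange(0,64,5):
    t=-np.radians(d);c,s=np.cos(t),np.sin(t)
    print(d,np.round([c*v[0]-s*v[1]-v[0],s*v[0]+c*v[1]-v[1],t],2))"
```

```text
0 [ 0.  0. -0.]
5 [-1.25  0.23 -0.09]
10 [-2.48  0.58 -0.17]
15 [-3.67  1.02 -0.26]
20 [-4.82  1.57 -0.35]
25 [-5.91  2.22 -0.44]
30 [-6.95  2.96 -0.52]
35 [-7.92  3.79 -0.61]
40 [-8.81  4.7  -0.7 ]
45 [-9.62  5.68 -0.79]
50 [-10.34   6.73  -0.87]
55 [-10.96   7.84  -0.96]
60 [-11.49   9.    -1.05]
```

>>> play_rows(
  targets=[
    {"x": -0.6, "y": 0.1, "z": 0, "roll": -0.045},
    {"x": -1.25, "y": 0.25, "z": 0, "roll": -0.09},
    {"x": -1.85, "y": 0.4, "z": 0, "roll": -0.13},
    {"x": -2.5, "y": 0.6, "z": 0, "roll": -0.17},
    {"x": -3.1, "y": 0.8, "z": 0, "roll": -0.22},
    {"x": -3.65, "y": 1.0, "z": 0, "roll": -0.26},
    {"x": -4.25, "y": 1.3, "z": 0, "roll": -0.31},
    {"x": -4.8, "y": 1.55, "z": 0, "roll": -0.35},
  ],
)

```text
time_s: 21.1
eef_pos: [0.485, 0.0798, 0.1262]
tool_rot: [0.116, 0.993, 0.001, 0.002]
ft_force: [5.4, 4.8, -1.3]
finger_gap: 0.0113
gripper_force: 58.5
```

```bash
python3 - <<'E'
from look import *
look(['scene','side','wrist'],['guard_grip','guard_hinge','pin_head_top'],'o')
s=arm.read_state();print(s['time_s'],s['eef_pos'],s['ft_force'],s['torque'],s['finger_gap'],s['joint_pos'])
E
```

```text
scene guard_grip [([0.4862, 0.0806, 0.1394], 0.69)]
scene guard_hinge [([0.5524, 0.2079, 0.142], 0.82)]
scene pin_head_top []
side guard_grip [([0.4877, 0.0776, 0.1391], 0.86)]
side guard_hinge [([0.5498, 0.2081, 0.1421], 0.67)]
side pin_head_top []
wrist guard_grip [([0.4857, 0.0746, 0.1349], 0.97)]
wrist guard_hinge [([0.5526, 0.2047, 0.1435], 0.92)]
wrist pin_head_top []
21.7 [0.48548031 0.07959454 0.12613583] [3.47202952 4.70395752 0.97761344] [ 0.83503273 -0.82316014  0.07954009] 0.011152623491053804 [-0.02163208  0.19035273 -0.2287996   1.86605269  0.04784795  1.08712303
  1.07363526]
```

>>> play_rows(
  targets=[
    {"x": -0.55, "y": 0.3, "z": 0, "roll": -0.045},
    {"x": -1.1, "y": 0.65, "z": 0, "roll": -0.09},
    {"x": -1.6, "y": 1.0, "z": 0, "roll": -0.13},
    {"x": -2.15, "y": 1.4, "z": 0, "roll": -0.17},
    {"x": -3.1, "y": 2.25, "z": 0, "roll": -0.26},
    {"x": -4.0, "y": 3.15, "z": 0, "roll": -0.35},
    {"x": -4.8, "y": 4.1, "z": 0, "roll": -0.44},
    {"x": -5.2, "y": 4.65, "z": 0, "roll": -0.48},
    {"x": -5.55, "y": 5.2, "z": 0, "roll": -0.52},
    {"x": -6.15, "y": 6.3, "z": 0, "roll": -0.61},
    {"x": -6.7, "y": 7.45, "z": 0, "roll": -0.7},
    {"x": -6.7, "y": 7.45, "z": 0, "roll": -0.7},
  ],
)

```text
time_s: 22.7
eef_pos: [0.4173, 0.1544, 0.1261]
tool_rot: [0.449, 0.893, 0.001, 0.001]
ft_force: [2.2, -2.0, 4.4]
finger_gap: 0.0112
gripper_force: 59.5
```

```bash
python3 - <<'E'
from look import *
look(['scene','side','wrist'],['guard_grip','guard_hinge','pin_head_top','lever_ball'],'p')
s=arm.read_state();print(s['time_s'],s['eef_pos'],s['ft_force'],s['torque'],s['finger_gap'])
h=np.array([.5522,.208]);v0=np.array([.532,.0635])-h
for g in (s['eef_pos'][:2],):
    v=g-h;print(np.hypot(*v),np.degrees(np.arctan2(v0[1],v0[0])-np.arctan2(v[1],v[0]))%360)
E
```

```text
scene guard_grip [([0.4162, 0.1531, 0.138], 0.58)]
scene guard_hinge [([0.5516, 0.2087, 0.1378], 0.97)]
scene pin_head_top [([0.5587, 0.2506, 0.2882], 0.38)]
scene lever_ball [([0.5582, 0.2501, 0.289], 0.91)]
side guard_grip [([0.4212, 0.1537, 0.1354], 0.77), ([0.6196, -0.1028, 0.0006], 0.49)]
side guard_hinge [([0.5525, 0.2088, 0.1447], 0.74)]
side pin_head_top [([0.6191, -0.1035, 0.0009], 0.33)]
side lever_ball [([0.5546, 0.2503, 0.2879], 0.5)]
wrist guard_grip [([0.4156, 0.15, 0.1371], 0.68)]
wrist guard_hinge [([0.55, 0.2085, 0.1386], 0.67)]
wrist pin_head_top []
wrist lever_ball []
23.45 [0.41841213 0.15174794 0.12607125] [ 1.66964075 -2.00301549  5.73599831] [-0.47776645 -0.31162817  0.09758483] 0.011218394607346034
0.1451326611752024 59.23739043387225
```

View pics/p_scene.png

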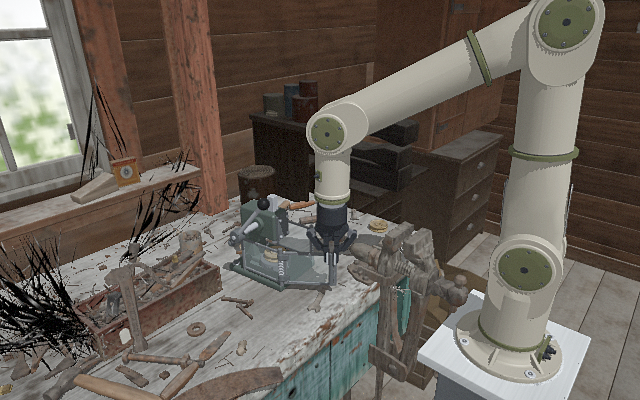

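The scene picture shows the gripper at (330,245) holding the door swung open, and the lever up with its ball at (264,202). The door measures about 59°. Letting it settle, then handing in.

>>> play_rows(
  targets=[
    {"x": 0, "y": 0, "z": 0, "roll": 0},
    {"x": 0, "y": 0, "z": 0, "roll": 0},
    {"x": 0, "y": 0, "z": 0, "roll": 0},
    {"x": 0, "y": 0, "z": 0, "roll": 0},
  ],
)

```text
time_s: 23.78
eef_pos: [0.4184, 0.1517, 0.1261]
tool_rot: [0.447, 0.894, 0.0, 0.001]
ft_force: [2.0, -3.5, 6.5]
finger_gap: 0.0114
gripper_force: 59.7
```

```bash
python3 -c "
from bench import arm
s=arm.read_state();print(s['eef_pos'],s['finger_gap']);print(arm.hand_in())"
```

```text
[0.41839501 0.15173936 0.1260614 ] 0.011355925199777725
the job is handed in; nothing more can be done
None
```

The job is handed in: I pulled the lever to its stop with the guard door shut, eased it back up to rest over about 2 s, and was holding the door about 59° open at the end (23.8 s); before/after pictures show the pin head about 8 mm lower, which fits fully home, but I could not measure it exactly.

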